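Make up the two model-making kits

ROBOT

A 6-joint arm with a two-finger parallel gripper is mounted at the origin on the work surface. World frame = base frame: x ahead of the robot, y to its left, z up, the work surface at z = 0. Lengths are in mm, angles in rad, forces in N, time in s.
With the tool pointing down it reaches from about 325 to 750 mm from the base axis. Payload 7.6 kg.
Tool frame: the origin (TCP) lies between the finger pads; the fingertips stand 8 mm ahead of it and the grasp point (between the pads) lies 11 mm behind it (arm.tip_extent is the distance from the TCP to the fingertips, in mm); y points along the fingers, x is the direction in which the jaws open and shut, and the axes are right-handed (so a half turn about y gives the same grasp; the last joint's range is limited). The gripper opens to 85 mm and grips with 20 to 120 N. Pads are 22 mm wide; open, the fingers measure 114 mm over their backs; the gripper's body (76 mm by 85 mm) begins 54 mm behind the grasp point. The pads swing forward as they close: fully open they stand 13 mm farther back than shut.
Start: joints at [-1.334, 0.052, 1.401, -0, 1.689, -0.07], TCP at [158.58, -500.497, 239.323] pointing down, gripper open.
Joint ranges: [-2.9, 2.9], [-0.91, 2.17], [0.12, 2.37], [-1.06, 4.2], [0.26, 2.73], [-2.93, 2.93]. Speed limits (rad/s): [2.57, 2.57, 3.01, 3.14, 3.14, 3.14].

INTERFACE

Orientations are given as a unit quaternion [x, y, z, w].
In Python, from station import arm, imaging, ticket gives the robot as it stands. The module is installed in compiled form; this text tells all that it offers.
- The arm moves only by the tool move_arm, never from a script. Its argument "deltas" is a list of rows, each a list of 3 entries, a list of its own where there are three numbers: the turn, a rotation vector about the tool's x, y, z in degrees, then the shift along the tool's x, y, z in mm, then the closure, from 0 (fully open) to 1 (shut). In form: [[[wx, wy, wz], [dx, dy, dz], fingers], ...]. A call has 1 to 20 rows; each row is the pose to reach, as a shift and turn from the pose measured when the call began, along the tool's axes at that moment; what a row does not reach only later rows make up. A row lasts 1/12 s, in which the tool goes at most 41.7 mm and 7.16 degrees, less where a joint would pass 70% of its speed; a pose out of reach is approached as far as the arm can. A call with a gripper value outside its range is refused whole. The fingers move at their own pace and stop on an object; the grip force is fixed at half the most. Time passes only in rows, so rows that repeat a pose let the fingers close. It gives the time, the measured TCP pose, the force and the opening at its end, in the units of the state.
- arm.get_state(): the state, without advancing time (a new reading comes with each control period).
- imaging.camera(name): name is "scene" or "top" or "wrist"; returns (picture, depth): 480x640x3 uint8, red, green, blue; 480x640 float32, mm along the optical axis (not along the pixel's ray), 0 where there is no reading.
- imaging.get_calibration(name): a dict with "fx", "fy", "cx", "cy" (pixels), "view" (4x4, takes a point from world to camera coordinates); the wrist camera has in their place "mount" (4x4, takes a point from camera to tool coordinates, whose origin is the TCP and whose axes are the tool frame's). Camera axes: x right, y down, z forward; pixel columns grow to the right and rows downward; lengths in mm; the calibration is good to about 2 mm. A picture is of the moment at which its call begins: read the wrist's pose just before it. get_calibration takes no time and is no camera call.
- ticket.hand_in(): hands the job in, once; it reports no verdict.
Trained networks look in the newest picture that a camera, given by its name, has taken for a name from the list of things; names that differ only in an ending like _2 or _b are one class to them, and where a whole thing is asked for, a point or a joint stands for the part that bears it (a point fixed in the world has none). Each returns a list of dicts, best first, with "p" (0 to 1); they miss things now and then, are a little off and sometimes report something else, mostly with a low value. They report only what shows in the picture. A call takes as long as a camera call.
- imaging.spot_in(camera, query): "box" ([left, top, width, height] in pixels, round what is visible of it).
- imaging.place_of(camera, query): "at" ([column, row] in pixels: a listed point, or the origin of a listed thing).
The state is a dict: "time": time; "joint_positions": joint angles; "qd": joint speeds; "effort": joint torques, N m; "eef_pos": TCP position; "eef_rot": TCP orientation; "force": force on the tool from outside, world axes, zero at the start; "moment": the same for the moment, N m; "width": opening from 0.0 (shut) to 1.0 (fully open).
Only numpy, scipy, OpenCV 4.12 (cv2) and the standard library are available. Lean on these libraries where they do the work, as an engineer would, in place of code of your own. Each camera call takes 0.05 s, during which the arm holds its last target.

TASK

Make up two kits from the stock on the cutting mat. The foam-lined case gets the white handset mock-up, pressed fully home in the snug oblong cut-out, and the small roll of masking tape, lying flat in the square well; the cardboard tray gets the large roll of tape, lying flat in the narrower compartment, and the sanding block, handle up, in the wider compartment. Leave the steel weight where it stands.

Things in the scene. Friction and masses are not known exactly. Their poses are not given: they have to be found in the camera images.
- foam_case: Fixed grey case lined with grey foam (cut-outs dark), 124 (x) x 200 (y) x 32 mm; origin: centre of underside, z up. Foam top at 30 mm; both cut-outs have their floor at z 10 mm. Oblong cut-out: centre x 0, y +45 mm, 106 mm along x; its long sides are springy lips with round tops, 42 mm apart, each giving up to 6 mm in y. Square well: centre x 0, y -45 mm, 66 x 66 mm, for the small roll.
- card_tray: Fixed open cardboard tray, 124 (x) x 200 (y) x 28 mm high, walls and floor 4 mm; origin: centre of underside, z up. A cross wall (4 mm thick, top at z 26 mm, middle at y -14 mm) leaves a wider compartment (centre x 0, y +42 mm; 116 x 108 mm inside) and a narrower one (centre x 0, y -56 mm; 116 x 80 mm inside).
- mockup: White rigid-foam handset mock-up: flat slab with round ends, 100 (x) x 44 (y) x 38 mm high, pale screen panel and nine dots on top; 60 g. Origin: centre of underside, long axis x, z up. Either way round fits. In the cut-out it stays proud under its own weight; about 4 to 12 N downward seats it, and its top then stands 48 mm above the case's underside.
- small_roll: Small roll of beige masking tape lying flat: 46 mm across, bore 26 mm, 38 mm high, about 50 g. Origin at the centre of its underside, z along the bore, up.
- large_roll: Large roll of beige masking tape lying flat: 62 mm across, bore 44 mm, 48 mm high, about 90 g. Origin at the centre of its underside, z along the bore, up.
- sander: Sanding block: cork base 84 (x) x 48 (y) x 18 mm high, and on it a wooden handle bar 70 (x) x 24 (y) mm, up to 42 mm high; about 100 g. Origin at the centre of its underside, long axis x, z up.
- weight: Turned steel paperweight, 50 mm across, 50 mm high, with a knob on top, 400 g, standing among the stock. Not part of any kit. Origin at the centre of its underside.

How it is judged (in metres and radians):
At the end, for the whole second after the job is handed in: Mock-up seated in the oblong cut-out (within 3.5 mm of full depth, 8 mm of centre, 0.12 rad); small roll flat on the floor of the square well, large roll flat in the narrower tray compartment, sanding block flat in the wider one; all released, at rest; weight never moved over 30 mm or tipped (x of mockup in the frame of foam_case between -0.008 and 0.008 m and y of mockup in the frame of foam_case between 0.037 and 0.053 m and z of mockup in the frame of foam_case between 0.007 and 0.0135 m and angle between each of mockup, small_roll, large_roll, sander's own z axis and vertical below 0.1 rad and linear speed of each of mockup, small_roll, large_roll, sander below 0.02 m/s and contact force between each of mockup, small_roll, large_roll, sander and the fingers below 0.05 N and angle between the x axis of mockup and the x axis of foam_case, either way round below 0.12 rad and x of small_roll in the frame of foam_case between -0.016 and 0.016 m and y of small_roll in the frame of foam_case between -0.061 and -0.029 m and z of small_roll in the frame of foam_case between 0.007 and 0.0135 m and x of large_roll in the frame of card_tray between -0.035 and 0.035 m and y of large_roll in the frame of card_tray between -0.07 and -0.042 m and z of large_roll in the frame of card_tray between 0.001 and 0.0075 m and x of sander in the frame of card_tray between -0.042 and 0.042 m and y of sander in the frame of card_tray between 0.006 and 0.078 m and z of sander in the frame of card_tray between 0.001 and 0.0075 m); the robot touches nothing.
It fails at once if the steel weight was shoved or tipped (distance of weight from where it was at the start of the episode above 0.03 m or angle between weight's own z axis and vertical above 0.3 rad).
It also fails if it takes over 109 s, if anything falls off the work surface, if the arm or the gripper's body presses on something with over 40 N, if the wrist force passes 120 N, or if a joint passes its speed limit or range.

## Working session

There is one attempt and no reset: what is moved stays moved. The work goes in short steps, Python scripts to look and compute and a tool call to move; the robot and the scene stay as the last step left them, time stands still between calls to the robot, and variables do not carry over. Pictures are saved under pics/ and viewed, and the job is handed in when it is done.

Besides the shell and the picture viewer there is one more tool, called as a command line: name --argument value ..., lists and objects as JSON in quotes. move_arm: Moves the arm, as the interface text tells. Its arguments: {"type":"object","properties":{"deltas":{"type":"array"}},"required":["deltas"]}

```bash
mkdir -p pics; python3 - <<'E'
from station import arm, imaging
import cv2, numpy as np
s=arm.get_state(); print({k:np.round(v,3) for k,v in s.items()}, arm.tip_extent)
for c in ["scene","top"]:
    p,d=imaging.camera(c); cv2.imwrite(f"pics/{c}0.png",p[:,:,::-1]); np.save(f"{c}_d.npy",d)
    k=imaging.get_calibration(c); print(c,k)
    for q in ["foam_case","card_tray","mockup","small_roll","large_roll","sander","weight"]:
        a=imaging.place_of(c,q)[:3]; b=imaging.spot_in(c,q)[:2]
        print(q,[(np.round(x["at"],1),round(x["p"],2)) for x in a],[(np.round(x["box"],0),round(x["p"],2)) for x in b])
print(arm.get_state()["time"], imaging.get_calibration("wrist"))
E
```

```text
{'time': np.float64(0.0), 'joint_positions': array([-1.334,  0.053,  1.402, -0.   ,  1.689, -0.07 ]), 'qd': array([-0.   , -0.003,  0.001,  0.001,  0.001,  0.   ]), 'effort': array([-2.0000e-03, -3.8166e+01, -3.6019e+01, -0.0000e+00,  6.0000e-03,
       -0.0000e+00]), 'eef_pos': array([ 158.492, -500.197,  238.463]), 'eef_rot': array([-0.57 ,  0.418, -0.417,  0.571]), 'force': array([-0.069,  0.074,  0.2  ]), 'moment': array([ 0.015, -0.044,  0.017]), 'width': np.float64(0.997)} 8.0
scene {'fx': 608.3656135414514, 'fy': 608.3656135414514, 'cx': 323.8720097174868, 'cy': 235.991606539011, 'view': array([[-6.93272468e-01,  7.20537886e-01, -1.40868229e-02,
         3.96816984e+02],
       [ 3.63782053e-01,  3.33009024e-01, -8.69923909e-01,
        -1.49312396e+02],
       [-6.22122096e-01, -6.08218829e-01, -4.92984740e-01,
         1.34277913e+03],
       [ 0.00000000e+00,  0.00000000e+00,  0.00000000e+00,
         1.00000000e+00]])}
foam_case [(array([469. , 291.2]), 0.77), (array([444.2, 372. ]), 0.26)] [(array([395., 236., 156., 100.]), 0.7)]
card_tray [(array([281.2, 204.8]), 0.93)] 
[... 1332 characters left out ...]
array([218., 165.,  44.,  41.]), 0.65)]
sander [(array([385.6, 182.8]), 0.61)] [(array([362., 164.,  48.,  30.]), 0.75), (array([154., 180.,  28.,  28.]), 0.42)]
weight [(array([313.5, 186.5]), 0.96)] [(array([298., 169.,  28.,  35.]), 0.87)]
1.5 {'fx': 420.8737366065425, 'fy': 420.8737366065425, 'cx': 321.71267177040767, 'cy': 242.45920850619933, 'mount': array([[ 9.99999633e-01, -5.98172377e-04, -6.13754006e-04,
         2.04993164e-01],
       [ 4.15960224e-04, -2.87381154e-01,  9.57816214e-01,
        -1.34777250e+02],
       [-7.49320535e-04, -9.57816117e-01, -2.87380799e-01,
         7.31228319e+01],
       [ 0.00000000e+00,  0.00000000e+00,  0.00000000e+00,
         1.00000000e+00]])}
```

View pictures.

View pics/scene0.png

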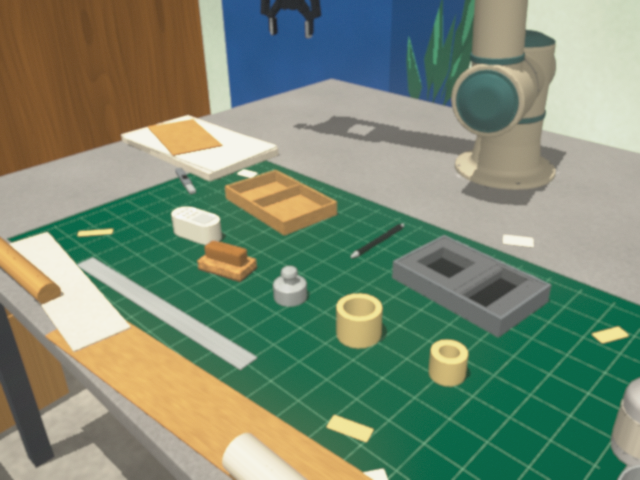

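View pics/top0.png

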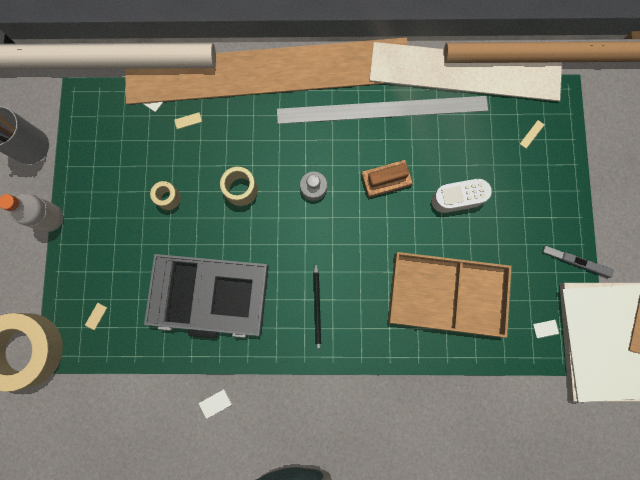

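```bash
cat > h.py <<'E'
import numpy as np, cv2
from scipy.spatial.transform import Rotation as R
from station import arm, imaging
def T_cam(name,state=None):
    k=imaging.get_calibration(name)
    if name!="wrist": return k,np.linalg.inv(k["view"])
    s=state; T=np.eye(4);T[:3,:3]=R.from_quat(s["eef_rot"]).as_matrix();T[:3,3]=s["eef_pos"]
    return k,T@k["mount"]
def cloud(name,d,state=None):
    k,T=T_cam(name,state)
    v,u=np.mgrid[:480,:640]
    P=np.stack([(u-k["cx"])/k["fx"]*d,(v-k["cy"])/k["fy"]*d,d],-1)
    W=P@T[:3,:3].T+T[:3,3]; W[d<=0]=np.nan
    return W
def rect(pts):
    (c,wh,a)=cv2.minAreaRect(pts[:,:2].astype(np.float32))
    if wh[0]<wh[1]: wh=wh[::-1]; a+=90
    a=(a+90)%180-90
    return np.round(c,1),np.round(wh,1),round(a,1)
E
python3 - <<'E'
from h import *
d=np.load("top_d.npy"); W=cloud("top",d)
mat=W[100:240,80:560].reshape(-1,3); print("z med",np.nanmedian(W[340:365,100:250,2]),np.nanmedian(W[120:150,200:500,2]))
B={"small_roll":(145,178,40,38,30,43),"large_roll":(212,160,55,55,40,53),"weight":(292,165,42,42,10,60),"sander":(355,155,65,50,10,50),"sander_top":(355,155,65,50,36,47),"mockup":(420,170,80,50,32,43),"case":(130,240,150,110,26,36),"tray":(380,240,140,110,20,33)}
for n,(l,t,w,h,z0,z1) in B.items():
    P=W[t:t+h,l:l+w].reshape(-1,3); m=(P[:,2]>z0)&(P[:,2]<z1); Q=P[m]
    print(n,len(Q),rect(Q),"mean",np.round(Q.mean(0),1),"z",np.round(np.percentile(Q[:,2],[5,50,95]),1))
for v in (290,300): print(np.round(W[v,140:275:6,1],0),np.round(W[v,140:275:6,2],0))
E
```

```text
z med -0.5510004117548419 -0.8319970818887441
small_roll 377 (array([637.5, 280.5]), array([45.7, 43.9]), 45.6) mean [636.8 280.2  36.2] z [32.4 36.4 39.1]
large_roll 501 (array([652.4, 145.8]), array([60.7, 60.3]), -13.0) mean [652.5 145.6  45.9] z [42.5 46.  48.7]
weight 610 (array([656.4,  11.3]), array([49.8, 47.2]), 0.3) mean [653.   11.   30.2] z [17.3 26.3 49.2]
sander 1189 (array([ 671.6, -122.8]), array([84.2, 48.7]), -73.7) mean [ 667.5 -121.1   27.1] z [13.7 21.9 42. ]
sander_top 506 (array([ 671.7, -122.9]), array([69.9, 24.3]), -73.8) mean [ 670.9 -122.6   39.9] z [36.9 39.9 42.8]
mockup 1251 (array([ 636.5, -254.5]), array([98.6, 44.5]), -79.2) mean [ 635.9 -254.2   36.5] z [33.9 36.5 39. ]
case 5098 (array([455.9, 198. ]), array([201.1, 129. ]), 84.9) mean [456.4 196.4  29. ] z [26.5 28.8 31.8]
tray 1226 (array([ 459.8, -228. ]), array([201.3, 124.3]), 83.1) mean [ 460.1 -234.2   25.3] z [21.5 25.5 28.4]
[323. 313. 291. 281. 271. 263. 255. 245. 235. 218. 208. 198. 187. 180.
 170. 159. 148. 137. 127. 113. 103.  96.  85.] [ 1. -1. 30. 31. 28. 20. 12.  8.  7. 30. 28. 27. 28.  9.  8.  9.  8. 10.
 10. 28. 26. -3. -2.]
[322. 312. 290. 281. 270. 265. 255. 244. 233. 218. 207. 196. 187. 180.
 169. 158. 148. 137. 126. 113. 102.  95.  85.] [ 2.  1. 30. 29. 28. 12.  8. 10. 10. 27. 29. 29. 25.  8. 10. 11. 10. 11.
 10. 30. 31.  0. -0.]
```

```bash
cat >> h.py <<'E'
def state():
    s=arm.get_state(); M=R.from_quat(s["eef_rot"]).as_matrix(); return s,M
def plan(*wps):
    """wps: (x,y,z,jawyaw_deg or None) -> turn rotvec & shift in tool frame at now"""
    s,M=state()
    yaw0=np.degrees(np.arctan2(M[1,0],M[0,0]))
    print("t",round(float(s["time"]),2),"pos",np.round(s["eef_pos"],1),"jawyaw",round(yaw0,1),"tilt",np.round(M[:,1],3),"q",np.round(s["joint_positions"],2),"F",np.round(s["force"],1),"w",round(float(s["width"]),3))
    for x,y,z,a in wps:
        if a is None: a=yaw0
        a=yaw0+(a-yaw0+90)%180-90
        for off in (0,180,-180):
            b=np.radians(a+off)
            if off and abs(a+off-yaw0)>181: continue
            X=np.array([np.cos(b),np.sin(b),0]);Y=np.array([0,0,-1.]);Z=np.cross(X,Y)
            D=M.T@np.stack([X,Y,Z],1)
            print("  yaw",round(a+off,1),"turn",np.round(np.degrees(R.from_matrix(D).as_rotvec()),1),"shift",np.round(M.T@(np.array([x,y,z])-s["eef_pos"]),1))
E
python3 - <<'E'
from h import *
plan((671,-123,160,16.3),(671,-123,29,16.3))
E
```

```text
t 1.5 pos [ 158.6 -500.5  239.3] jawyaw -72.4 tilt [ 0. -0. -1.] q [-1.33  0.05  1.4  -0.    1.69 -0.07] F [-0.4 -0.2  0.5] w 1.001
  yaw 16.3 turn [  0.  -88.7   0. ] shift [-205.1   79.3  602.5]
  yaw -163.7 turn [-0.  91.3  0. ] shift [-205.1   79.3  602.5]
  yaw 16.3 turn [  0.  -88.7   0. ] shift [-205.1  210.3  602.5]
  yaw -163.7 turn [-0.  91.3  0. ] shift [-205.1  210.3  602.5]
```

move_arm --deltas '[[[0,-7,0],[-12,5,36],0],[[0,-14,0],[-25,10,73],0],[[0,-21,0],[-37,15,110],0],[[0,-28,0],[-50,20,147],0],[[0,-35,0],[-62,25,184],0],[[0,-42,0],[-75,30,221],0],[[0,-49,0],[-88,35,258],0],[[0,-56,0],[-100,40,295],0],[[0,-63,0],[-113,45,332],0],[[0,-70,0],[-126,50,369],0],[[0,-77,0],[-138,55,406],0],[[0,-84,0],[-151,60,443],0],[[0,-88.7,0],[-163,65,480],0],[[0,-88.7,0],[-176,70,517],0],[[0,-88.7,0],[-189,75,554],0],[[0,-88.7,0],[-205,79,602],0],[[0,-88.7,0],[-205,79,602.5],0],[[0,-88.7,0],[-205,79,602.5],0.3],[[0,-88.7,0],[-205,79,602.5],0.3]]'

```text
time: 3.08
eef_pos: [670.9, -123.0, 159.7]
eef_rot: [0.7, 0.1, -0.101, -0.7]
force: [0.2, -0.4, -0.3]
width: 0.747
```

```bash
python3 - <<'E'
from h import *
plan((671.5,-122.8,120,16.3),(671.5,-122.8,29,16.3))
s=arm.get_state(); p,d=imaging.camera("wrist"); cv2.imwrite("pics/w1.png",p[:,:,::-1])
W=cloud("wrist",d,s); Q=W.reshape(-1,3)
m=(np.hypot(Q[:,0]-671,Q[:,1]+123)<60)&(Q[:,2]>36)&(Q[:,2]<47); print(m.sum(),rect(Q[m]),np.median(Q[m],0))
m=(np.hypot(Q[:,0]-671,Q[:,1]+123)<60)&(Q[:,2]>8)&(Q[:,2]<47); print(m.sum(),rect(Q[m]))
E
```

```text
t 3.08 pos [ 670.9 -123.   159.7] jawyaw 16.3 tilt [-0.001 -0.    -1.   ] q [-0.24  0.53  0.98 -0.    1.63 -0.52] F [ 0.2 -0.4 -0.3] w 0.747
  yaw 16.3 turn [-0.   0.  -0.1] shift [ 0.7 39.7  0. ]
  yaw 196.3 turn [-1.0e-01 -1.8e+02  0.0e+00] shift [ 0.7 39.7  0. ]
  yaw -163.7 turn [-1.0e-01 -1.8e+02  0.0e+00] shift [ 0.7 39.7  0. ]
  yaw 16.3 turn [-0.   0.  -0.1] shift [  0.8 130.7   0. ]
  yaw 196.3 turn [-1.0e-01 -1.8e+02  0.0e+00] shift [  0.8 130.7   0. ]
  yaw -163.7 turn [-1.0e-01 -1.8e+02  0.0e+00] shift [  0.8 130.7   0. ]
3950 (array([ 671.4, -124.3]), array([68.9, 23.9]), -73.6) [ 670.7484292  -121.90870478   41.94147178]
8472 (array([ 671.4, -124.6]), array([83.8, 48.1]), -74.1)
```

View pics/w1.png

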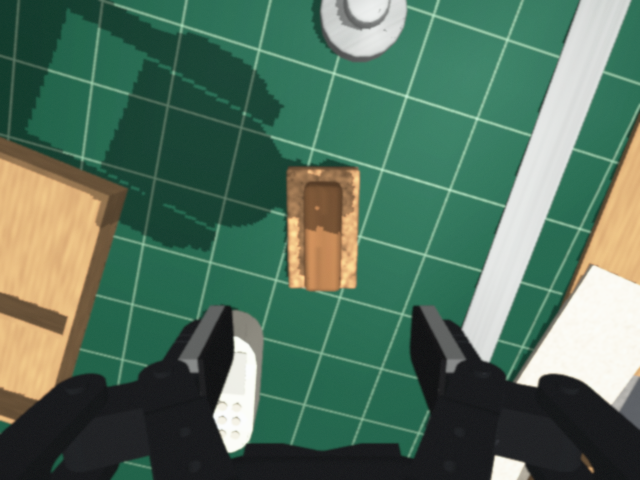

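The picture shows the sander upright and centred between the fingers (about column 322, row 230), with its handle along the finger plane.

move_arm --deltas '[[[0,0,0],[0.5,35,1],0.3],[[0,0,0],[0.5,70,1],0.3],[[0,0,0],[0.5,100,1],0.3],[[0,0,0],[0.5,120,1],0.3],[[0,0,0],[0.5,130,1],0.3],[[0,0,0],[0.5,130.5,1],0.3],[[0,0,0],[0.5,130.5,1],0.6],[[0,0,0],[0.5,130.5,1],1],[[0,0,0],[0.5,130.5,1],1],[[0,0,0],[0.5,130.5,1],1],[[0,0,0],[0.5,130.5,1],1],[[0,0,0],[0.5,130.5,1],1],[[0,0,0],[0.5,130.5,1],1],[[0,0,0],[0.5,130.5,1],1]]'

```text
time: 4.3
eef_pos: [672.1, -123.3, 32.8]
eef_rot: [0.701, 0.101, -0.099, -0.699]
force: [-0.3, 0.0, 6.7]
width: 0.266
```

```bash
python3 - <<'E'
from h import *
# wide compartment target
c=np.array([459.8,-228.]); a=np.radians(83.1-90); 
Rt=np.array([[np.cos(a),-np.sin(a)],[np.sin(a),np.cos(a)]])
print("wide",c+Rt@[0,42],"narrow",c+Rt@[0,-56])
d=np.load("top_d.npy"); W=cloud("top",d)
P=W[240:350,380:520].reshape(-1,3); P=P[~np.isnan(P[:,0])]
L=(P[:,:2]-c)@Rt
m=(P[:,2]>21)&(P[:,2]<32)&(abs(L[:,0])<50)&(abs(L[:,1])<80); print("cross wall local y",np.median(L[m,1]),m.sum())
m=(P[:,2]>24)&(P[:,2]<32); print(np.percentile(L[m],[1,99],axis=0))
x,y=c+Rt@[0,42]
plan((671,-123,120,None),(x,y,120,-6.9),(x,y,36,-6.9))
E
```

```text
wide [ 464.84574723 -186.30419164] narrow [ 453.07233703 -283.59441115]
cross wall local y -13.254056227317845 162
[[-61.93003508 -99.53016194]
 [ 61.72838511 100.18581855]]
t 4.3 pos [ 672.1 -123.3   32.8] jawyaw 16.3 tilt [ 0.004 -0.002 -1.   ] q [-0.24  0.63  1.1  -0.    1.4  -0.52] F [-0.3  0.   6.7] w 0.266
  yaw 16.3 turn [ 0.2 -0.   0.2] shift [ -0.7 -87.2   0.3]
  yaw 196.3 turn [ -0.3 180.    0.3] shift [ -0.7 -87.2   0.3]
  yaw -163.7 turn [ -0.3 180.    0.3] shift [ -0.7 -87.2   0.3]
  yaw -6.9 turn [ 0.1 23.1  0.2] shift [-216.3  -87.9   -2.8]
  yaw 173.1 turn [   0.3 -156.8   -0.2] shift [-216.3  -87.9   -2.8]
  yaw -6.9 turn [ 0.1 23.1  0.2] shift [-216.6   -3.9   -2.5]
  yaw 173.1 turn [   0.3 -156.8   -0.2] shift [-216.6   -3.9   -2.5]
```

move_arm --deltas '[[[0,0,0],[-0.7,-30,0],1],[[0,0,0],[-0.7,-60,0],1],[[0,0,0],[-10,-87,0],1],[[0,4,0],[-36,-88,-1],1],[[0,10,0],[-72,-88,-1],1],[[0,16,0],[-108,-88,-1],1],[[0,21,0],[-144,-88,-2],1],[[0,23,0],[-180,-88,-2],1],[[0,23,0],[-216.5,-88,-3],1],[[0,23,0],[-216.5,-88,-3],1],[[0.1,23,0.2],[-216.5,-88,-3],1]]'

```text
time: 5.22
eef_pos: [463.7, -187.0, 120.8]
eef_rot: [0.706, -0.042, 0.043, -0.706]
force: [1.6, -0.9, 0.1]
width: 0.266
```

```bash
python3 - <<'E'
from h import *
plan((465,-186.3,38,-6.9))
p,d=imaging.camera("top"); cv2.imwrite("pics/t2.png",p[100:400,300:600,::-1])
p,d=imaging.camera("wrist"); cv2.imwrite("pics/w2.png",p[:,:,::-1])
E
```

```text
t 5.22 pos [ 463.7 -187.   120.8] jawyaw -6.9 tilt [ 0.002 -0.001 -1.   ] q [-0.46  0.05  1.64 -0.    1.45 -0.34] F [ 1.6 -0.9  0.1] w 0.266
  yaw -6.9 turn [0.  0.  0.1] shift [ 1.1 82.8  0.9]
  yaw 173.1 turn [ 2.0e-01 -1.8e+02 -1.0e-01] shift [ 1.1 82.8  0.9]
  yaw -186.9 turn [ 2.0e-01 -1.8e+02 -1.0e-01] shift [ 1.1 82.8  0.9]
```

View pics/w2.png

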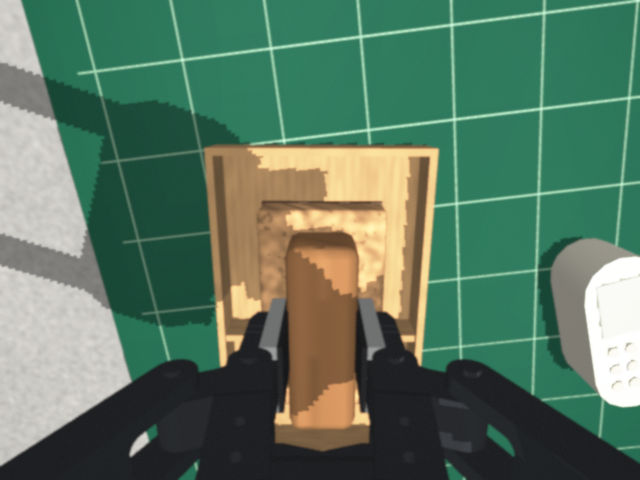

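The sander hangs level in the jaws, aligned with the tray walls. I'll lower and release.

move_arm --deltas '[[[0,0,0],[1,35,1],1],[[0,0,0],[1,65,1],1],[[0,0,0],[1,78,1],1],[[0,0,0],[1,82,1],1],[[0,0,0],[1,82.5,1],1],[[0,0,0],[1,82.5,1],1],[[0,0,0],[1,82.5,1],0.5],[[0,0,0],[1,82.5,1],0.4],[[0,0,0],[1,82.5,1],0.4],[[0,0,0],[1,82.5,1],0.4],[[0,0,0],[1,60,1],0.4],[[0,0,0],[1,20,1],0.4],[[0,0,0],[1,-20,1],0.2],[[0,0,0],[1,-40,1],0]]'

```text
time: 6.48
eef_pos: [467.9, -186.4, 166.6]
eef_rot: [0.707, -0.038, 0.045, -0.705]
force: [0.5, -0.1, 1.0]
width: 0.861
```

```bash
python3 - <<'E'
from h import *
plan((652.4,145.8,160,0),(652.4,145.8,25,0))
p,d=imaging.camera("top"); W=cloud("top",d); cv2.imwrite("pics/t3.png",cv2.resize(p[150:400,300:600,::-1],(800,666))[:600])
c=np.array([459.8,-228.]); a=np.radians(-6.9); Rt=np.array([[np.cos(a),-np.sin(a)],[np.sin(a),np.cos(a)]])
Q=W.reshape(-1,3); m=np.hypot(Q[:,0]-465,Q[:,1]+186)<60; m&=(Q[:,2]>36)&(Q[:,2]<60); 
print(m.sum(),rect(Q[m]),Q[m].mean(0),(np.array(rect(Q[m])[0])-c)@Rt)
E
```

```text
t 6.48 pos [ 467.9 -186.4  166.6] jawyaw -6.7 tilt [ 0.009 -0.004 -1.   ] q [-0.45  0.02  1.58  0.    1.53 -0.33] F [ 0.5 -0.1  1. ] w 0.861
  yaw 0.0 turn [ 0.2 -6.7  0.5] shift [144.1   6.9 351.6]
  yaw -180.0 turn [ -0.8 173.3   0.3] shift [144.1   6.9 351.6]
  yaw 0.0 turn [ 0.2 -6.7  0.5] shift [142.9 141.9 352. ]
  yaw -180.0 turn [ -0.8 173.3   0.3] shift [142.9 141.9 352. ]
257 (array([ 470.5, -167.6]), array([34.4, 23.9]), 83.5) [ 470.79412868 -165.57100806   43.36382586] [ 3.36623849 61.24800763]
```

View pics/t3.png

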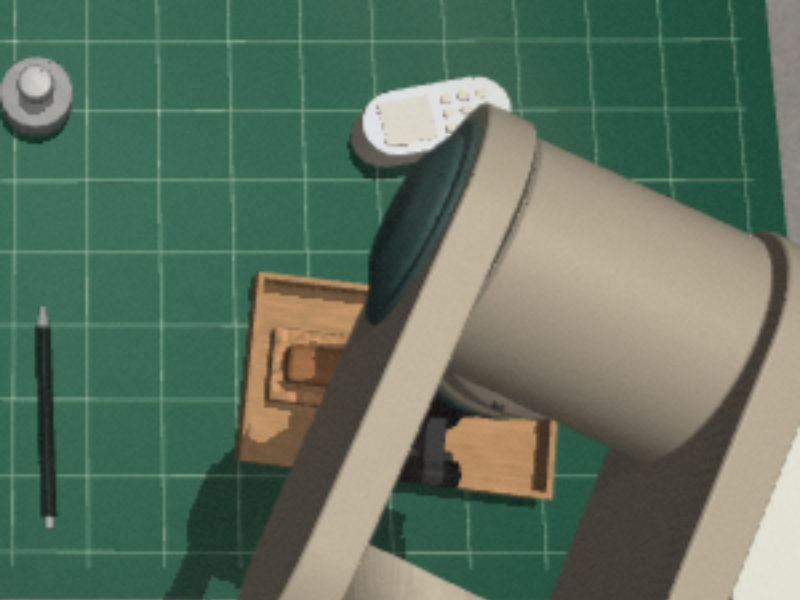

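move_arm --deltas '[[[0,0,0],[14,0,35],0],[[0,0,0],[28,1,70],0],[[0,0,0],[43,1,106],0],[[0,0,0.5],[57,2,141],0],[[0,0,0.5],[72,3,176],0],[[0,0,0.5],[86,4,211],0],[[0,0,0.5],[100,5,246],0],[[0,0,0.5],[115,6,281],0],[[0,0,0.5],[130,7,317],0],[[0.2,0,0.5],[144,7,352],0],[[0.2,0,0.5],[144,7,352],0],[[0.2,0,0.5],[144,7,352],0]]'

```text
time: 7.53
eef_pos: [653.6, 147.3, 161.3]
eef_rot: [0.707, -0.04, 0.042, -0.705]
force: [0.1, -0.8, -0.2]
width: 1.002
```

```bash
python3 - <<'E'
from h import *
plan((652.4,145.8,160,-6.9),(652.4,145.8,27,-6.9))
s=arm.get_state();p,d=imaging.camera("wrist"); W=cloud("wrist",d,s); cv2.imwrite("pics/w4.png",p[:,:,::-1])
Q=W.reshape(-1,3); m=np.hypot(Q[:,0]-652,Q[:,1]-146)<50; m&=(Q[:,2]>40)&(Q[:,2]<53)
print(m.sum(),cv2.minEnclosingCircle(Q[m][:,:2].astype(np.float32)),rect(Q[m]),np.median(Q[m],0))
E
```

```text
t 7.53 pos [653.6 147.3 161.3] jawyaw -6.6 tilt [ 0.003 -0.002 -1.   ] q [ 0.17  0.5   1.03 -0.    1.61  0.28] F [ 0.1 -0.8 -0.2] w 1.002
  yaw -6.9 turn [0.1 0.3 0.2] shift [-1.   1.3 -1.6]
  yaw 173.1 turn [   0.3 -179.7   -0.2] shift [-1.   1.3 -1.6]
  yaw -186.9 turn [   0.3 -179.7   -0.2] shift [-1.   1.3 -1.6]
  yaw -6.9 turn [0.1 0.3 0.2] shift [ -1.5 134.3  -1.4]
  yaw 173.1 turn [   0.3 -179.7   -0.2] shift [ -1.5 134.3  -1.4]
  yaw -186.9 turn [   0.3 -179.7   -0.2] shift [ -1.5 134.3  -1.4]
4096 ((653.0532836914062, 144.5924835205078), 31.05793571472168) (array([653.1, 144.9]), array([61.2, 60.8]), -6.0) [653.09339603 145.75780036  47.82933194]
```

View pics/w4.png

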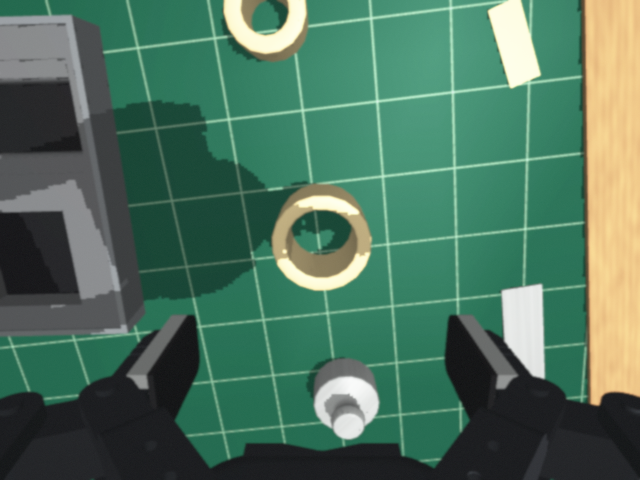

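Large roll centred between the jaws at column 322, row 240; the weight is well clear below.

move_arm --deltas '[[[0,0,0],[-1,35,-2],0],[[0,0,0],[-1,70,-2],0],[[0,0,0],[-1,100,-2],0],[[0,0,0],[-1,122,-2],0],[[0,0,0],[-1,131,-2],0],[[0,0,0],[-1,131,-2],0],[[0,0,0],[-1,131,-2],0.2],[[0,0,0],[-1,131,-2],1],[[0,0,0],[-1,131,-2],1],[[0,0,0],[-1,131,-2],1],[[0,0,0],[-1,131,-2],1],[[0,0,0],[-1,131,-2],1],[[0,0,0],[-1,90,-2],1],[[0,0,0],[-1,50,-2],1],[[0,0,0],[-1,10,-2],1],[[0,0,0],[-1,0,-2],1],[[0,0,0],[-1,0,-2],1]]'

```text
time: 9.0
eef_pos: [654.4, 144.3, 168.9]
eef_rot: [-0.706, 0.036, -0.047, 0.706]
force: [0.6, -0.5, -0.7]
width: 0.698
```

```bash
python3 - <<'E'
from h import *
plan((453.1,-283.6,160,-6.9))
p,d=imaging.camera("top"); W=cloud("top",d)
Q=W[240:350,380:520].reshape(-1,3)
c=np.array([459.8,-228.]); a=np.radians(-6.9); Rt=np.array([[np.cos(a),-np.sin(a)],[np.sin(a),np.cos(a)]])
for z0,z1 in((37,60),(14,60)):
    L=(Q[:,:2]-c)@Rt
    m=(Q[:,2]>z0)&(Q[:,2]<z1)&(abs(L[:,0])<54)&(L[:,1]>-8)&(L[:,1]<92); print(m.sum(),rect(Q[m]),Q[m].mean(0),(np.array(rect(Q[m])[0])-c)@Rt)
p,d=imaging.camera("wrist");cv2.imwrite("pics/w5.png",p[:,:,::-1])
E
```

```text
t 9.0 pos [654.4 144.3 168.9] jawyaw -6.7 tilt [ 0.015 -0.001 -1.   ] q [ 0.16  0.48  1.03 -0.    1.61  0.28] F [ 0.6 -0.5 -0.7] w 0.698
  yaw -6.9 turn [-0.1  0.2  0.8] shift [-150.1    6.2 -448.5]
  yaw 173.1 turn [ 1.300e+00 -1.798e+02  1.000e-01] shift [-150.1    6.2 -448.5]
  yaw -186.9 turn [ 1.300e+00 -1.798e+02  1.000e-01] shift [-150.1    6.2 -448.5]
580 (array([ 468.4, -185.5]), array([70.3, 24.2]), 82.7) [ 468.06079238 -184.74164812   43.62582857] [ 3.43189749 43.22536385]
1336 (array([ 468.3, -185.7]), array([84.7, 48. ]), 83.0) [ 467.41861297 -182.8631436    30.57998739] [ 3.35664912 43.01479869]
```

View pics/w5.png

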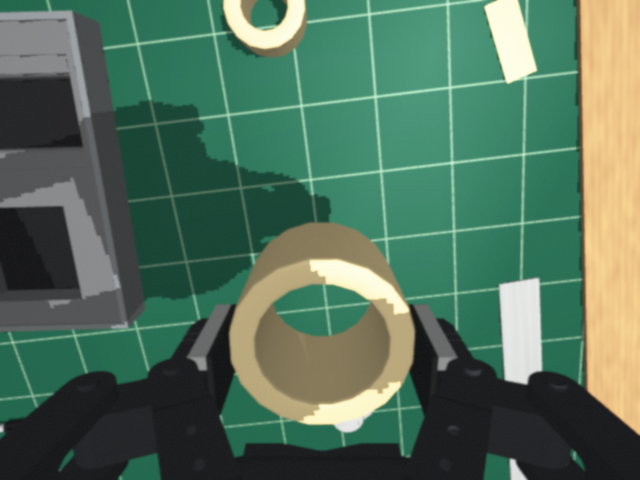

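move_arm --deltas '[[[0,0,0],[-12,0,-35],1],[[0,0,0],[-24,1,-70],1],[[0,0,0],[-36,2,-106],1],[[0,0,0.5],[-48,2,-142],1],[[0,0,0.5],[-60,3,-178],1],[[0,0,0.8],[-72,3,-214],1],[[0,0,0.8],[-84,4,-250],1],[[0,0,0.8],[-96,4,-286],1],[[0,0,0.8],[-108,5,-322],1],[[0,0,0.8],[-120,5,-358],1],[[0,0,0.8],[-132,6,-394],1],[[0,0,0.8],[-142,6,-425],1],[[0,0.2,0.8],[-150,20,-448.5],1],[[0,0.2,0.8],[-150,40,-448.5],1],[[0,0.2,0.8],[-150,56,-448.5],1],[[0,0.2,0.8],[-150,56,-448.5],1]]'

```text
time: 10.43
eef_pos: [447.7, -282.6, 99.3]
eef_rot: [-0.704, 0.05, -0.036, 0.707]
force: [-0.7, 0.9, -1.9]
width: 0.7
```

```bash
python3 - <<'E'
from h import *
plan((453.1,-283.6,36,-6.9))
p,d=imaging.camera("wrist");cv2.imwrite("pics/w6.png",p[:,:,::-1])
E
```

```text
t 10.43 pos [ 447.7 -282.6   99.3] jawyaw -7.0 tilt [-0.019  0.006 -1.   ] q [-0.63  0.17  1.56 -0.01  1.43 -0.51] F [-0.7  0.9 -1.9] w 0.7
  yaw -6.9 turn [-0.2 -0.1 -1.2] shift [ 6.7 63.2 -0.6]
  yaw 173.1 turn [  1.8 179.9  -0.3] shift [ 6.7 63.2 -0.6]
  yaw -186.9 turn [  1.8 179.9  -0.3] shift [ 6.7 63.2 -0.6]
```

View pics/w6.png

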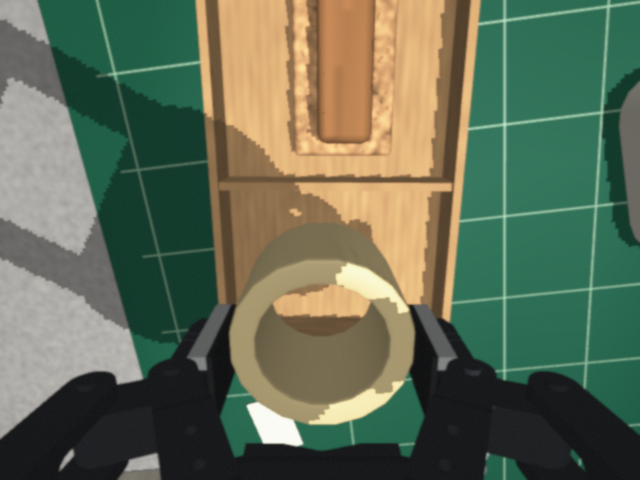

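Roll held level over the narrow compartment. Lowering and opening only part way, since there is not much room inside the walls.

move_arm --deltas '[[[0,0,-1.2],[6,10,-0.6],1],[[0,0,-1.2],[6,25,-0.6],1],[[0,0,-1.2],[6,40,-0.6],1],[[0,0,-1.2],[6,52,-0.6],1],[[0,0,-1.2],[6,60,-0.6],1],[[0,0,-1.2],[6,63,-0.6],1],[[0,0,-1.2],[6,64,-0.6],1],[[0,0,-1.2],[6,64,-0.6],1],[[0,0,-1.2],[6,64,-0.6],0.25],[[0,0,-1.2],[6,64,-0.6],0.15],[[0,0,-1.2],[6,64,-0.6],0.15],[[0,0,-1.2],[6,64,-0.6],0.15],[[0,0,-1.2],[6,50,-0.6],0.15],[[0,0,-1.2],[6,20,-0.6],0.15],[[0,0,-1.2],[6,-15,-0.6],0.1],[[0,0,-1.2],[6,-50,-0.6],0],[[0,0,-1.2],[6,-60,-0.6],0],[[0,0,-1.2],[6,-60,-0.6],0]]'

```text
time: 11.98
eef_pos: [457.2, -285.5, 165.8]
eef_rot: [0.707, -0.039, 0.046, -0.705]
force: [0.2, 0.1, 0.4]
width: 0.999
```

```bash
python3 - <<'E'
from h import *
plan((637.3,280.3,160,-5.1))
p,d=imaging.camera("wrist");cv2.imwrite("pics/w7.png",p[:,:,::-1])
E
```

```text
t 11.98 pos [ 457.2 -285.5  165.8] jawyaw -6.9 tilt [ 0.01  -0.003 -1.   ] q [-0.63  0.12  1.48  0.    1.54 -0.51] F [0.2 0.1 0.4] w 0.999
  yaw -5.1 turn [ 0.1 -1.8  0.6] shift [110.6   6.  583.4]
  yaw -185.1 turn [ -0.9 178.2   0.2] shift [110.6   6.  583.4]
```

View pics/w7.png

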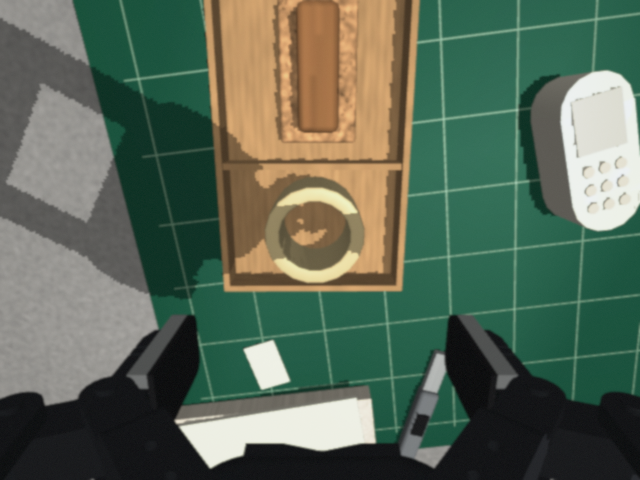

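Large roll lies flat in the narrow compartment (about 315, 235), the sander in the wider one. Next, over to the case for an accurate look.

```bash
python3 - <<'E'
from h import *
plan((456,198,240,-5.1))
E
```

```text
t 12.03 pos [ 456.3 -284.9  162.8] jawyaw -6.9 tilt [ 0.006 -0.    -1.   ] q [-0.63  0.12  1.48  0.    1.53 -0.51] F [-0.6 -0.1  0.2] w 1.004
  yaw -5.1 turn [-0.  -1.8  0.4] shift [-58.  -77.3 479.4]
  yaw -185.1 turn [ -0.6 178.2  -0. ] shift [-58.  -77.3 479.4]
```

move_arm --deltas '[[[0,0,0],[-4,-10,35],0],[[0,0,0],[-8,-20,70],0],[[0,0,0],[-12,-30,106],0],[[0,0,0],[-16,-40,142],0],[[0,0,0],[-21,-50,178],0],[[0,-1,0],[-25,-60,214],0],[[0,-1,0.4],[-30,-70,250],0],[[0,-1.8,0.4],[-34,-77,286],0],[[0,-1.8,0.4],[-39,-77,322],0],[[0,-1.8,0.4],[-43,-77,358],0],[[0,-1.8,0.4],[-48,-77,394],0],[[0,-1.8,0.4],[-52,-77,430],0],[[0,-1.8,0.4],[-56,-77,460],0],[[0,-1.8,0.4],[-58,-77,479],0],[[0,-1.8,0.4],[-58,-77,479],0],[[0,-1.8,0.4],[-58,-77,479],0],[[0,-1.8,0.4],[-58,-77,479],0],[[0,-1.8,0.4],[-58,-77,479],0]]'

```text
time: 13.53
eef_pos: [455.9, 196.5, 239.0]
eef_rot: [0.706, -0.033, 0.031, -0.706]
force: [-0.8, 0.2, -0.7]
width: 1.002
```

```bash
python3 - <<'E'
from h import *
plan((637.3,280.3,150,-5.1))
s=arm.get_state();p,d=imaging.camera("wrist");W=cloud("wrist",d,s);np.save("w8.npy",W);cv2.imwrite("pics/w8.png",p[:,:,::-1])
p,d=imaging.camera("top");np.save("t8.npy",cloud("top",d))
E
```

```text
t 13.53 pos [455.9 196.5 239. ] jawyaw -5.2 tilt [-0.002 -0.    -1.   ] q [ 0.33 -0.03  1.48  0.    1.69  0.42] F [-0.8  0.2 -0.7] w 1.002
  yaw -5.1 turn [ 0.  -0.1 -0.1] shift [173.2  88.6  99.9]
  yaw 174.9 turn [  0.2 179.9   0. ] shift [173.2  88.6  99.9]
  yaw -185.1 turn [  0.2 179.9   0. ] shift [173.2  88.6  99.9]
```

View pics/w8.png

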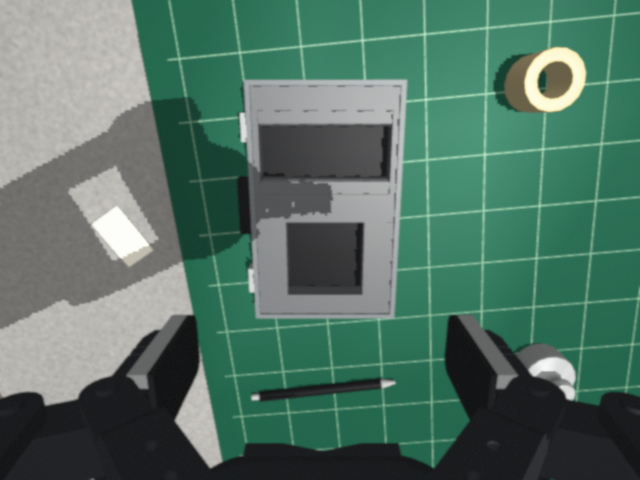

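```bash
python3 - <<'E'
from h import *
from scipy.optimize import minimize
for f in("w8.npy","t8.npy"):
    W=np.load(f); Q=W.reshape(-1,3)
    m=(abs(Q[:,0]-456)<90)&(abs(Q[:,1]-198)<125); Q=Q[m]
    top=Q[(Q[:,2]>24)&(Q[:,2]<37)]; low=Q[(Q[:,2]<16)&(Q[:,2]>4)]
    c0=np.array([456.,198.])
    def loc(p,P): 
        a=p[2]; Rt=np.array([[np.cos(a),-np.sin(a)],[np.sin(a),np.cos(a)]]); return (P[:,:2]-p[:2])@Rt
    # rim edges: robust percentile after excluding latches (|y| bands) ; use short sides & far x side
    def cost(p):
        L=loc(p,top)
        # should be inside 124x200 and out of holes
        ox=np.clip(abs(L[:,0])-62,0,6); oy=np.clip(abs(L[:,1])-100,0,6)
        hx=np.clip(53-abs(L[:,0]),0,6); hy=np.clip(20.5-abs(L[:,1]-45),0,6)
        wx=np.clip(33-abs(L[:,0]),0,6); wy=np.clip(33-abs(L[:,1]+45),0,6)
        l=loc(p,low); 
        i1=np.hypot(np.clip(abs(l[:,0])-53,0,6),np.clip(abs(l[:,1]-45)-21,0,6)); i2=np.hypot(np.clip(abs(l[:,0])-33,0,6),np.clip(abs(l[:,1]+45)-33,0,6))
        inn=np.abs(l).max(1)<1e9
        inside=(abs(l[:,0])<58)&(abs(l[:,1])<96)
        return (ox+oy).sum()+np.minimum(hx,hy).sum()+np.minimum(wx,wy).sum()+(np.minimum(i1,i2)*inside).sum()
    r=minimize(cost,[456,198,np.radians(-5)],method="Nelder-Mead",options=dict(initial_simplex=[[456,198,-.09],[461,198,-.09],[456,203,-.09],[456,198,-.04]]))
    p=r.x; print(f,np.round(p[:2],1),round(np.degrees(p[2]),2),r.fun,len(top))
    L=loc(p,top); print("  y ext",np.percentile(L[abs(L[:,0])<50][:,1],[.5,99.5]),"x ext",np.percentile(L[(L[:,1]>75)][:,0],[1,99]),np.percentile(L[(L[:,1]<-85)][:,0],[1,99]))
    l=loc(p,low); 
    for s,n in((1,"obl"),(-1,"well")):
        k=(abs(l[:,0])<58)&(l[:,1]*s>0)&(l[:,1]*s<90); print("  ",n,np.percentile(l[k],[1,99],axis=0).round(1).tolist())
    a=p[2];Rt=np.array([[np.cos(a),-np.sin(a)],[np.sin(a),np.cos(a)]])
    print("  obl",p[:2]+Rt@[0,45],"well",p[:2]+Rt@[0,-45])
W=np.load("w8.npy");Q=W.reshape(-1,3);m=(np.hypot(Q[:,0]-637,Q[:,1]-280)<40)&(Q[:,2]>32)&(Q[:,2]<43);print(rect(Q[m]),np.median(Q[m],0))
E
```

```text
w8.npy [457.7 196. ] -5.2 882.8085568339857 24170
  y ext [-99.51383453  99.70918985] x ext [-60.79716053  60.9178226 ] [-60.64344344  60.69282688]
   obl [[-52.5, 24.0], [53.0, 65.6]]
   well [[-32.6, -78.1], [33.0, -17.7]]
  obl [461.73883426 240.79237075] well [453.58468822 151.16252135]
t8.npy [458.1 197.8] -5.24 120.26797970839914 3987
  y ext [-100.12813238   72.51662732] x ext [42.2145821  47.48092467] [-60.33825153  60.93382749]
   obl [[-51.2, 28.2], [52.5, 66.5]]
   well [[-32.1, -74.4], [33.0, -11.9]]
  obl [462.20053401 242.64996143] well [453.97594418 153.02654863]
(array([636.9, 279.5]), array([45.6, 45. ]), -2.1) [636.41897525 279.95304386  38.04952799]
```

```bash
python3 - <<'E'
from h import *
plan((636.8,280.,150,-5.2),(636.8,280,36,-5.2))
E
```

```text
t 13.63 pos [456.1 196.6 239.5] jawyaw -5.2 tilt [-0.001  0.    -1.   ] q [ 0.33 -0.03  1.48  0.    1.69  0.42] F [-0.5 -0.3  0. ] w 0.999
  yaw -5.2 turn [-0.  -0.  -0.1] shift [172.5  89.4  99.4]
  yaw 174.8 turn [ 1.0e-01  1.8e+02 -0.0e+00] shift [172.5  89.4  99.4]
  yaw -185.2 turn [ 1.0e-01  1.8e+02 -0.0e+00] shift [172.5  89.4  99.4]
  yaw -5.2 turn [-0.  -0.  -0.1] shift [172.6 203.4  99.4]
  yaw 174.8 turn [ 1.0e-01  1.8e+02 -0.0e+00] shift [172.6 203.4  99.4]
  yaw -185.2 turn [ 1.0e-01  1.8e+02 -0.0e+00] shift [172.6 203.4  99.4]
```

move_arm --deltas '[[[0,0,0],[28,10,16],0],[[0,0,0],[58,25,33],0],[[0,0,0],[87,40,50],0],[[0,0,0],[116,60,67],0],[[0,0,0],[145,75,84],0],[[0,0,0],[172,89,99],0],[[0,0,0],[172.5,89,99.5],0],[[0,0,0],[172.5,89,99.5],0],[[0,0,0],[172.5,89,99.5],0],[[0,0,0],[172.5,89,99.5],0]]'

```text
time: 14.47
eef_pos: [637.0, 279.6, 153.1]
eef_rot: [-0.706, 0.032, -0.033, 0.707]
force: [-0.3, -0.4, 0.1]
width: 1.0
```

```bash
python3 - <<'E'
from h import *
plan((636.8,280,36,-5.2))
s=arm.get_state();p,d=imaging.camera("wrist");W=cloud("wrist",d,s);cv2.imwrite("pics/w9.png",p[:,:,::-1])
Q=W.reshape(-1,3);m=(np.hypot(Q[:,0]-637,Q[:,1]-280)<40)&(Q[:,2]>32)&(Q[:,2]<43);print(rect(Q[m]),np.median(Q[m],0))
E
```

```text
t 14.47 pos [637.  279.6 153.1] jawyaw -5.2 tilt [ 0.002  0.002 -1.   ] q [0.36 0.58 0.94 0.   1.63 0.45] F [-0.3 -0.4  0.1] w 1.0
  yaw -5.2 turn [-0.1 -0.   0.1] shift [-5.000e-01  1.171e+02  1.000e-01]
  yaw 174.8 turn [ -0.2 180.   -0.2] shift [-5.000e-01  1.171e+02  1.000e-01]
  yaw -185.2 turn [ -0.2 180.   -0.2] shift [-5.000e-01  1.171e+02  1.000e-01]
(array([637.3, 279.8]), array([45., 45.]), -5.1) [637.56096614 280.87194623  37.93942897]
```

View pics/w9.png

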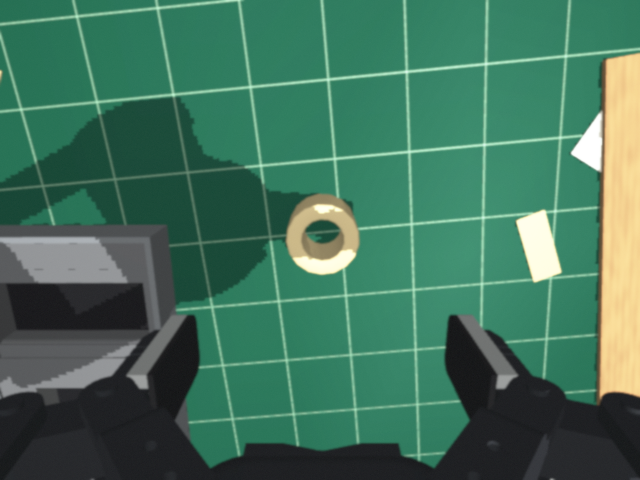

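Small roll centred at (322, 238). Shallow grasp on its upper part.

move_arm --deltas '[[[0,0,0],[0,35,0],0],[[0,0,0],[0,70,0],0],[[0,0,0],[0,95,0],0],[[0,0,0],[0,110,0],0],[[0,0,0],[0,117,0],0],[[0,0,0],[0,117,0],0],[[0,0,0],[0,117,0],0.3],[[0,0,0],[0,117,0],1],[[0,0,0],[0,117,0],1],[[0,0,0],[0,117,0],1],[[0,0,0],[0,117,0],1],[[0,0,0],[0,117,0],1],[[0,0,0],[0,117,0],1],[[0,0,0],[0,117,0],1]]'

```text
time: 15.68
eef_pos: [638.5, 280.5, 39.5]
eef_rot: [-0.705, 0.03, -0.035, 0.708]
force: [-1.2, -0.5, 7.2]
width: 0.492
```

```bash
python3 - <<'E'
from h import *
plan((453.9,152,110,-5.2))
E
```

```text
t 15.68 pos [638.5 280.5  39.5] jawyaw -5.2 tilt [ 0.007  0.003 -1.   ] q [0.36 0.66 1.04 0.   1.43 0.45] F [-1.2 -0.5  7.2] w 0.492
  yaw -5.2 turn [-0.2 -0.   0.4] shift [-171.6  -72.2 -144.5]
  yaw 174.8 turn [ -0.6 180.   -0.4] shift [-171.6  -72.2 -144.5]
  yaw -185.2 turn [ -0.6 180.   -0.4] shift [-171.6  -72.2 -144.5]
```

move_arm --deltas '[[[0,0,0],[0,-25,0],1],[[0,0,0],[0,-50,0],1],[[0,0,0],[-15,-72,-12],1],[[0,0,0],[-40,-72,-34],1],[[0,0,0],[-67,-72,-57],1],[[0,0,0],[-95,-72,-80],1],[[0,0,0],[-122,-72,-103],1],[[0,0,0],[-148,-72,-125],1],[[0,0,0.4],[-166,-72,-140],1],[[0,0,0.4],[-171.6,-72,-144.5],1],[[0,0,0.4],[-171.6,-72,-144.5],1],[[0,0,0.4],[-171.6,-72,-144.5],1],[[0,0,0.4],[-171.6,-72,-144.5],1]]'

```text
time: 16.77
eef_pos: [455.0, 152.6, 110.4]
eef_rot: [-0.705, 0.032, -0.033, 0.708]
force: [-0.4, 0.5, 0.2]
width: 0.496
```

```bash
python3 - <<'E'
from h import *
plan((453.9,152,50,-5.2))
s=arm.get_state();p,d=imaging.camera("wrist");W=cloud("wrist",d,s);cv2.imwrite("pics/w10.png",p[:,:,::-1])
E
```

```text
t 16.77 pos [455.  152.6 110.4] jawyaw -5.2 tilt [ 0.001  0.004 -1.   ] q [0.24 0.01 1.71 0.   1.42 0.33] F [-0.4  0.5  0.2] w 0.496
  yaw -5.2 turn [-0.3 -0.   0.1] shift [-1.1 60.4 -0.9]
  yaw 174.8 turn [-1.0e-01  1.8e+02 -4.0e-01] shift [-1.1 60.4 -0.9]
  yaw -185.2 turn [-1.0e-01  1.8e+02 -4.0e-01] shift [-1.1 60.4 -0.9]
```

View pics/w10.png

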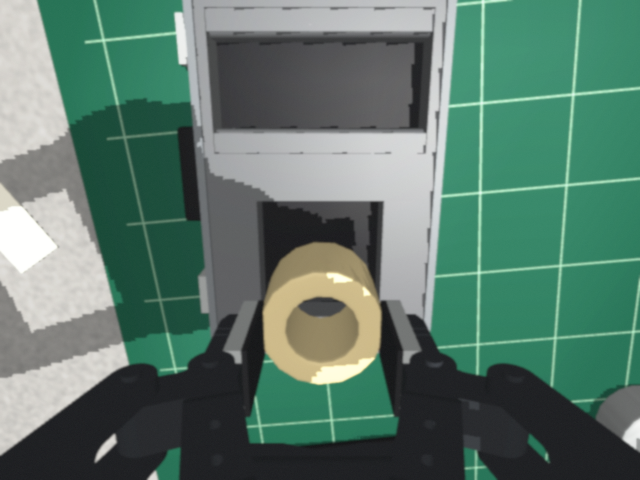

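move_arm --deltas '[[[0,0,0],[-1,15,-1],1],[[0,0,0],[-1,35,-1],1],[[0,0,0],[-1,50,-1],1],[[0,0,0],[-1,57,-1],1],[[0,0,0],[-1,60,-1],1],[[0,0,0],[-1,60,-1],1],[[0,0,0],[-1,60,-1],1]]'

```text
time: 17.4
eef_pos: [454.5, 152.3, 50.6]
eef_rot: [-0.705, 0.032, -0.033, 0.708]
force: [-0.1, 0.2, -1.1]
width: 0.496
```

move_arm --deltas '[[[0,0,0],[0,0,0],0.3],[[0,0,0],[0,0,0],0.2],[[0,0,0],[0,0,0],0.1],[[0,0,0],[0,0,0],0.1],[[0,0,0],[0,-20,0],0],[[0,0,0],[0,-50,0],0],[[0,0,0],[0,-80,0],0],[[0,0,0],[0,-110,0],0],[[0,0,0],[0,-110,0],0],[[0,0,0],[0,-110,0],0]]'

```text
time: 18.23
eef_pos: [455.3, 152.0, 162.6]
eef_rot: [-0.704, 0.03, -0.034, 0.708]
force: [-0.5, -0.7, -0.7]
width: 0.999
```

```bash
python3 - <<'E'
from h import *
plan((636,-254.5,150,10.8))
s=arm.get_state();p,d=imaging.camera("wrist");W=cloud("wrist",d,s);cv2.imwrite("pics/w11.png",p[:,:,::-1])
Q=W.reshape(-1,3);m=(np.hypot(Q[:,0]-454,Q[:,1]-152)<35)&(Q[:,2]>40)&(Q[:,2]<60);print(rect(Q[m]),np.median(Q[m],0))
E
```

```text
t 18.23 pos [455.3 152.  162.6] jawyaw -5.2 tilt [ 0.006  0.006 -1.   ] q [ 0.24 -0.04  1.65  0.    1.53  0.33] F [-0.5 -0.7 -0.7] w 0.999
  yaw 10.8 turn [ -0.3 -16.    0.4] shift [ 216.7   11.4 -388.6]
  yaw -169.2 turn [ -0.5 164.   -0.4] shift [ 216.7   11.4 -388.6]
(array([454.2, 151.7]), array([45.5, 45. ]), 81.5) [454.34832404 152.8988697   47.90033526]
```

View pics/w11.png

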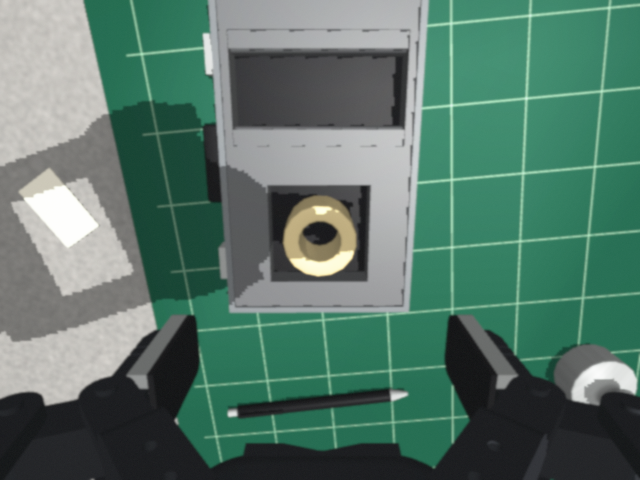

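Small roll is seated flat (top at z 47.9, picture position 320, 235). Now the mock-up.

move_arm --deltas '[[[0,-2,0],[18,1,-32],0],[[0,-4,0],[36,2,-65],0],[[0,-6,0],[54,3,-97],0],[[0,-8,0],[72,4,-130],0],[[0,-10,0],[90,5,-162],0],[[0,-12,0],[108,6,-194],0],[[0,-14,0],[126,7,-227],0],[[0,-16,0],[144,8,-259],0],[[0,-16,0],[162,9,-291],0],[[0,-16,0.4],[180,10,-324],0],[[0,-16,0.4],[200,11,-358],0],[[-0.3,-16,0.4],[216.7,11,-388.6],0],[[-0.3,-16,0.4],[216.7,11,-388.6],0],[[-0.3,-16,0.4],[216.7,11,-388.6],0],[[-0.3,-16,0.4],[216.7,11,-388.6],0],[[-0.3,-16,0.4],[216.7,11,-388.6],0]]'

```text
time: 19.62
eef_pos: [634.8, -253.6, 147.6]
eef_rot: [-0.704, -0.065, 0.069, 0.704]
force: [0.4, -0.6, -0.2]
width: 1.0
```

```bash
python3 - <<'E'
from h import *
plan((636,-254.5,34,10.8))
s=arm.get_state();p,d=imaging.camera("wrist");W=cloud("wrist",d,s);cv2.imwrite("pics/w12.png",p[:,:,::-1])
Q=W.reshape(-1,3);m=(np.hypot(Q[:,0]-636,Q[:,1]+254)<65)&(Q[:,2]>33)&(Q[:,2]<43);print(rect(Q[m]),np.median(Q[m],0))
E
```

```text
t 19.62 pos [ 634.8 -253.6  147.6] jawyaw 10.9 tilt [-0.005 -0.    -1.   ] q [-0.43  0.55  0.98 -0.    1.61 -0.62] F [ 0.4 -0.6 -0.2] w 1.0
  yaw 10.8 turn [-0.   0.1 -0.3] shift [  1.6 113.6  -1.3]
  yaw 190.8 turn [-5.000e-01 -1.799e+02  1.000e-01] shift [  1.6 113.6  -1.3]
  yaw -169.2 turn [-5.000e-01 -1.799e+02  1.000e-01] shift [  1.6 113.6  -1.3]
(array([ 635.9, -256.6]), array([99.5, 44.1]), -79.5) [ 635.4484697  -252.96011628   38.43397143]
```

View pics/w12.png

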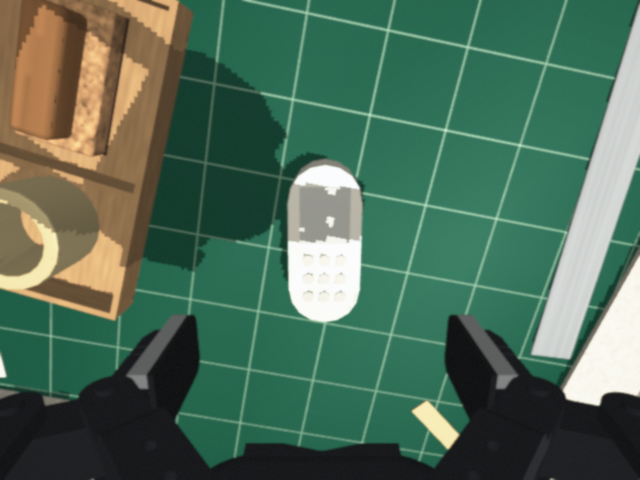

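move_arm --deltas '[[[0,0.2,-0.3],[1.4,30,-2.3],0],[[0,0.2,-0.3],[1.4,65,-2.3],0],[[0,0.2,-0.3],[1.4,90,-2.3],0],[[0,0.2,-0.3],[1.4,105,-2.3],0],[[0,0.2,-0.3],[1.4,111,-2.3],0],[[0,0.2,-0.3],[1.4,111,-2.3],0],[[0,0.2,-0.3],[1.4,111,-2.3],0.3],[[0,0.2,-0.3],[1.4,111,-2.3],1],[[0,0.2,-0.3],[1.4,111,-2.3],1],[[0,0.2,-0.3],[1.4,111,-2.3],1],[[0,0.2,-0.3],[1.4,111,-2.3],1],[[0,0.2,-0.3],[1.4,111,-2.3],1],[[0,0.2,-0.3],[1.4,111,-2.3],1],[[0,0.2,-0.3],[1.4,111,-2.3],1]]'

```text
time: 20.83
eef_pos: [637.3, -256.0, 39.6]
eef_rot: [0.705, 0.067, -0.064, -0.704]
force: [0.2, 0.8, 6.3]
width: 0.484
```

```bash
python3 - <<'E'
from h import *
plan((462,241.7,150,84.8))
E
```

```text
t 20.83 pos [ 637.3 -256.    39.6] jawyaw 10.7 tilt [ 0.004 -0.001 -1.   ] q [-0.44  0.64  1.08  0.    1.42 -0.62] F [0.2 0.8 6.3] w 0.484
  yaw 84.8 turn [  0.2 -74.1   0.1] shift [ -79.6 -111.7  521.3]
  yaw -95.2 turn [-1.000e-01  1.059e+02  2.000e-01] shift [ -79.6 -111.7  521.3]
```

move_arm --deltas '[[[0,0,0],[0,-30,0],1],[[0,0,0],[0,-65,0],1],[[0,0,0],[-3,-95,15],1],[[0,-5,0],[-8,-112,50],1],[[0,-11,0],[-13,-112,86],1],[[0,-17,0],[-19,-112,122],1],[[0,-23,0],[-24,-112,158],1],[[0,-29,0],[-30,-112,194],1],[[0,-35,0],[-35,-112,230],1],[[0,-41,0],[-41,-112,266],1],[[0,-47,0],[-46,-112,302],1],[[0,-53,0],[-52,-112,338],1],[[0,-59,0],[-57,-112,374],1],[[0,-65,0],[-63,-112,410],1],[[0,-70,0],[-68,-112,446],1],[[0,-73,0],[-74,-112,482],1],[[0,-74.1,0],[-78,-112,508],1],[[0,-74.1,0],[-79.6,-112,521],1],[[0,-74.1,0],[-79.6,-112,521.3],1],[[0,-74.1,0],[-79.6,-112,521.3],1]]'

```text
time: 22.5
eef_pos: [461.8, 242.0, 150.5]
eef_rot: [0.523, 0.478, -0.476, -0.521]
force: [0.2, -0.6, 0.1]
width: 0.484
```

```bash
python3 - <<'E'
from h import *
plan((462,241.7,150,84.8))
s=arm.get_state();p,d=imaging.camera("wrist");W=cloud("wrist",d,s);cv2.imwrite("pics/w13.png",p[:,:,::-1])
Q=W.reshape(-1,3);z=s["eef_pos"];m=(np.hypot(Q[:,0]-z[0],Q[:,1]-z[1])<65)&(abs(Q[:,2]-z[2])<5);print(m.sum(),rect(Q[m]),np.median(Q[m],0))
E
```

```text
t 22.5 pos [461.8 242.  150.5] jawyaw 84.9 tilt [ 0.004 -0.001 -1.   ] q [ 0.41  0.09  1.54 -0.    1.51 -1.07] F [ 0.2 -0.6  0.1] w 0.484
  yaw 84.8 turn [ 0.3  0.1 -0. ] shift [-0.2  0.5 -0.2]
  yaw 264.8 turn [-1.000e-01 -1.799e+02 -4.000e-01] shift [-0.2  0.5 -0.2]
  yaw -95.2 turn [-1.000e-01 -1.799e+02 -4.000e-01] shift [-0.2  0.5 -0.2]
27929 (array([461.8, 243.6]), array([97.4, 64.9]), 12.9) [455.05599766 242.07820523 149.52338017]
```

View pics/w13.png

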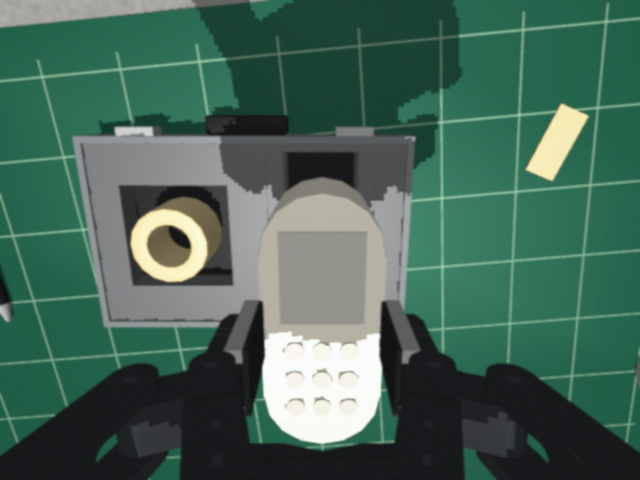

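```bash
python3 - <<'E'
from h import *
s=arm.get_state();p,d=imaging.camera("wrist");W=cloud("wrist",d,s)
m=(p.min(2)>110)&(abs(W[...,2]-149.5)<3)&(np.arange(640)[None]>255)&(np.arange(640)[None]<392)
m=cv2.erode(m.astype(np.uint8),np.ones((3,3)))>0
Q=W[m]; print(m.sum(),rect(Q),s["eef_pos"])
# slope of top plane
A=np.c_[Q[:,:2]-Q[:,:2].mean(0),np.ones(len(Q))]; print(np.linalg.lstsq(A,Q[:,2],rcond=None)[0])
# case visible fit
c=np.array([457.9,196.9]);a=np.radians(-5.2);Rt=np.array([[np.cos(a),-np.sin(a)],[np.sin(a),np.cos(a)]])
P=W.reshape(-1,3);L=(P[:,:2]-c)@Rt;t=(P[:,2]>25)&(P[:,2]<35)
k=t&(abs(L[:,1]+45)<25)&(L[:,0]>20)&(L[:,0]<80);print("x+ edge",np.percentile(L[k,0],[1,99]))
k=t&(abs(L[:,0])<45)&(L[:,1]<-60)&(L[:,1]>-120);print("y- edge",np.percentile(L[k,1],[1,99]))
k=t&(abs(L[:,0])<30)&(L[:,1]<0)&(L[:,1]>-33);print("well y+ edge",np.percentile(L[k,1],[1,99]))
k=t&(abs(L[:,1]+45)<25)&(L[:,0]<-20)&(L[:,0]>-80);print("x- edge",np.percentile(L[k,0],[1,99]))
E
```

```text
25519 (array([462.4, 240.9]), array([99.1, 43.4]), -5.2) [462.0975506  241.26922061 150.47312551]
[ 1.07920239e-03 -4.22513179e-03  1.49504858e+02]
x+ edge [32.8184656  61.86087288]
y- edge [-100.78754163  -61.00862529]
well y+ edge [-30.97204907  -0.12639044]
x- edge [-65.96905495 -21.42497198]
```

move_arm --deltas '[[[0,0,0],[0,25,0],1],[[0,0,0],[0,50,0],1],[[0,0,0],[0,68,0],1],[[0,0,0],[0,76,0],1],[[0,0,0],[0,82,0],1],[[0,0,0],[0,87,0],1],[[0,0,0],[0,91,0],1],[[0,0,0],[0,95,0],1],[[0,0,0],[0,98,0],1],[[0,0,0],[0,101,0],1],[[0,0,0],[0,101,0],1],[[0,0,0],[0,101,0],1]]'

```text
time: 23.6
eef_pos: [464.3, 241.0, 51.6]
eef_rot: [0.524, 0.479, -0.474, -0.521]
force: [-0.3, -0.3, 6.1]
width: 0.484
```

move_arm --deltas '[[[0,0,0],[0,3,-1],1],[[0,0,0],[0,5,-1],1],[[0,0,0],[0,6,-1],1],[[0,0,0],[0,6,-1],1],[[0,0,0],[0,6,-1],1]]'

```text
time: 24.02
eef_pos: [464.8, 241.3, 49.3]
eef_rot: [0.524, 0.478, -0.475, -0.521]
force: [-19.3, -4.8, 27.3]
width: 0.493
```

```bash
python3 - <<'E'
from h import *
plan((462,241.7,46,84.8))
s=arm.get_state();p,d=imaging.camera("wrist");W=cloud("wrist",d,s);cv2.imwrite("pics/w14.png",p[:,:,::-1])
m=(p.min(2)>110)&(abs(W[...,2]-50)<7)&(np.arange(640)[None]>255)&(np.arange(640)[None]<392)
m=cv2.erode(m.astype(np.uint8),np.ones((3,3)))>0
Q=W[m]; print(m.sum(),rect(Q),np.median(Q[:,2]),s["eef_pos"])
A=np.c_[Q[:,:2]-Q[:,:2].mean(0),np.ones(len(Q))]; print(np.linalg.lstsq(A,Q[:,2],rcond=None)[0])
E
```

```text
t 24.02 pos [464.8 241.3  49.3] jawyaw 84.7 tilt [ 0.006  0.001 -1.   ] q [ 0.41  0.2   1.64 -0.    1.3  -1.07] F [-19.3  -4.8  27.3] w 0.493
  yaw 84.8 turn [ 0.4 -0.1  0.1] shift [0.2 3.3 2.8]
  yaw 264.8 turn [-1.000e-01  1.799e+02  6.000e-01] shift [0.2 3.3 2.8]
  yaw -95.2 turn [-1.000e-01  1.799e+02  6.000e-01] shift [0.2 3.3 2.8]
25736 (array([464.6, 240.9]), array([99.2, 43.5]), -5.2) 48.54075019406372 [464.7898741  241.25385367  49.34241882]
[-1.04899195e-03  3.88245467e-04  4.85605691e+01]
```

View pics/w14.png

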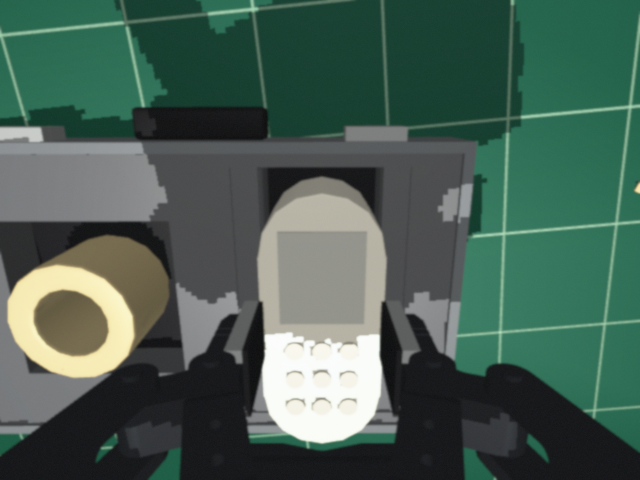

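Mock-up top reads z 48.5 and level: seated, centre about 2.5 mm off in x (within 8). Ease off, release, and back away.

move_arm --deltas '[[[0,0,0],[0,1,0],1],[[0,0,0],[0,0,0],0.8],[[0,0,0],[0,0,0],0.4],[[0,0,0],[0,0,0],0.35],[[0,0,0],[0,0,0],0.3],[[0,0,0],[0,-15,0],0.3],[[0,0,0],[0,-45,0],0.3],[[0,0,0],[0,-80,0],0.3],[[0,0,0],[0,-110,0],0],[[0,0,0],[0,-140,0],0],[[0,0,0],[0,-140,0],0],[[0,0,0],[0,-140,0],0]]'

```text
time: 25.07
eef_pos: [465.0, 241.5, 191.7]
eef_rot: [0.524, 0.48, -0.473, -0.521]
force: [0.0, -0.2, -0.8]
width: 1.005
```

```bash
python3 - <<'E'
from h import *
plan((400,0,300,None))
s=arm.get_state();p,d=imaging.camera("wrist");W=cloud("wrist",d,s);cv2.imwrite("pics/w15.png",p[:,:,::-1])
c=np.array([457.9,196.9]);a=np.radians(-5.2);Rt=np.array([[np.cos(a),-np.sin(a)],[np.sin(a),np.cos(a)]])
P=W.reshape(-1,3);L=(P[:,:2]-c)@Rt
k=(abs(L[:,0])<65)&(abs(L[:,1]-45)<40)&(P[:,2]>40)&(P[:,2]<65);Q=P[k]
print(rect(Q),np.median(Q[:,2]),(np.array(rect(Q)[0])-c)@Rt)
A=np.c_[Q[:,:2]-Q[:,:2].mean(0),np.ones(len(Q))]; print(np.linalg.lstsq(A,Q[:,2],rcond=None)[0])
E
```

```text
t 25.07 pos [465.  241.5 191.7] jawyaw 84.7 tilt [ 0.011  0.003 -1.   ] q [ 0.41  0.06  1.49 -0.    1.58 -1.07] F [ 0.  -0.2 -0.8] w 1.005
  yaw 84.7 turn [ 0.6 -0.   0.2] shift [-246.1 -109.7   41.3]
  yaw 264.7 turn [ -0.3 180.    1. ] shift [-246.1 -109.7   41.3]
  yaw -95.3 turn [ -0.3 180.    1. ] shift [-246.1 -109.7   41.3]
(array([465.1, 240.6]), array([99.9, 44.1]), -5.3) 48.99528438600737 [ 3.20972392 44.1727028 ]
[-6.47315859e-04 -1.95976985e-03  4.89740267e+01]
```

View pics/w15.png

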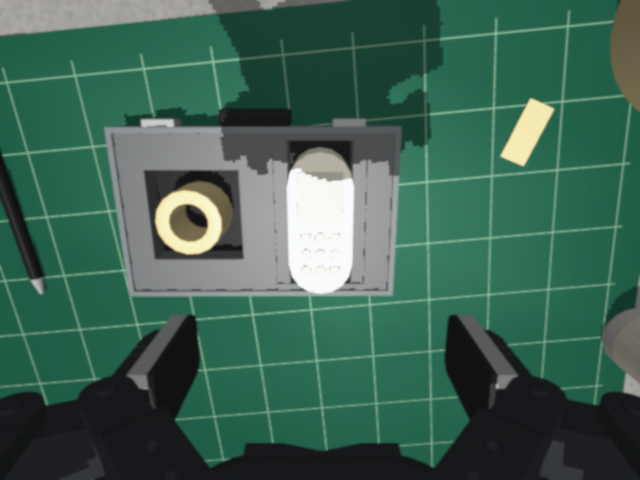

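Mock-up (320, 220) and small roll (190, 220) both sit in their cut-outs. Clear the view and check everything with the top camera.

move_arm --deltas '[[[0,0,0],[-30,-15,0],0],[[0,0,0],[-65,-30,0],0],[[0,0,0],[-100,-50,0],0],[[0,0,0],[-135,-65,0],0],[[0,0,0],[-170,-80,0],0],[[0,0,0],[-205,-95,0],0],[[0,0,0],[-235,-109,0],0],[[0,0,0],[-235,-109,0],0],[[0,0,0],[-235,-109,0],0],[[0,0,0],[-235,-109,0],0]]'

```text
time: 25.95
eef_pos: [441.6, 7.3, 296.5]
eef_rot: [0.523, 0.478, -0.475, -0.522]
force: [0.1, -0.6, -0.2]
width: 1.0
```

```bash
python3 - <<'E'
from h import *
s,_=state(); print(s["eef_pos"],s["qd"].round(2))
p,d=imaging.camera("top");W=cloud("top",d);cv2.imwrite("pics/t16.png",p[:,:,::-1])
P=W.reshape(-1,3)
def fr(c,a): a=np.radians(a);return np.array(c),np.array([[np.cos(a),-np.sin(a)],[np.sin(a),np.cos(a)]])
case=fr([457.9,196.9],-5.2); tray=fr([459.8,-228],-6.9)
for n,(c,Rt),xy,hw,z in(("mockup",case,(0,45),(65,45),(42,60)),("small",case,(0,-45),(33,33),(40,60)),("large",tray,(0,-56),(55,40),(44,65)),("sander",tray,(0,42),(54,50),(38,60))):
    L=(P[:,:2]-c)@Rt; k=(abs(L[:,0]-xy[0])<hw[0])&(abs(L[:,1]-xy[1])<hw[1])&(P[:,2]>z[0])&(P[:,2]<z[1]); Q=P[k]; A=np.c_[Q[:,:2]-Q[:,:2].mean(0),np.ones(len(Q))]
    r=rect(Q); print(n,k.sum(),r,"local",((np.array(r[0])-c)@Rt).round(1),"z",np.median(Q[:,2]).round(1),"slope",np.linalg.lstsq(A,Q[:,2],rcond=None)[0][:2].round(3))
m=(np.hypot(P[:,0]-655,P[:,1]-11)<50)&(P[:,2]>10)&(P[:,2]<60); print("weight",rect(P[m]))
E
```

```text
[441.56034934   7.28990148 296.53667164] [ 0.03  0.01  0.   -0.    0.    0.  ]
mockup 1232 (array([465.1, 243.9]), array([97.5, 44.5]), 0.2) local [ 2.9 47.5] z 47.4 slope [-0.002 -0.001]
small 0 (array([0., 0.]), array([0., 0.]), 0.0) local [-438.2 -237.6] z nan slope [0. 0.]
large 579 (array([ 454.6, -280.4]), array([61.3, 60.4]), 90.0) local [  1.1 -52.6] z 49.6 slope [0.002 0.001]
sander 488 (array([ 467.7, -190.8]), array([59.7, 24.3]), 82.9) local [ 3.4 37.9] z 43.9 slope [0.028 0.007]
weight (array([656.4,  11.3]), array([49.2, 47.2]), 0.3)<stdin>:8: RuntimeWarning: Mean of empty slice.
  ret = um.true_divide(
  return _methods._mean(a, axis=axis, dtype=dtype,
  ret = ret.dtype.type(ret / rcount)
```

View pics/t16.png

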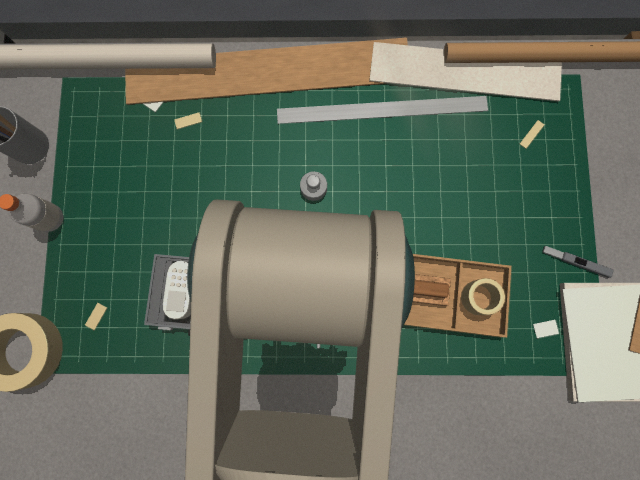

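The mock-up (178, 290), sander (430, 290) and large roll (487, 297) are in place and level, and the weight is unmoved at (313, 186). The arm hides the small roll from this camera, but the last wrist picture showed it flat in its well.

```bash
python3 -c "
from station import ticket
print(ticket.hand_in())"
```

```text
the job is handed in; nothing more can be done
None
```

Both kits are made up and the job is handed in, at about 26 s of the 109 s allowed.

| Item | Position in its container's frame (mm) | Height and tilt |
|---|---|---|
| Mock-up, oblong cut-out | about (3, 44 to 47) | top at 47.4 to 49.0 mm, 48 mm is fully home; level |
| Small roll, square well | centred within about 1 mm | top at 47.9 mm, as expected on the well floor |
| Large roll, narrower compartment | (1, −53) | top at 49.6 mm (about 52 expected; this camera reads about 2 mm low); level |
| Sanding block, handle up, wider compartment | (3, 43) | handle top at about 44 mm (46 expected, same bias) |

- **Weight:** it reads the same position as at the start.
- **Gripper:** it was open and clear of everything at hand-in.
- **Pressing force:** the peak reading was 27 N upward and 19 N sideways at the wrist, as the mock-up seated and met the end wall. Both are under the limits.

**Checks that disagreed or were incomplete:**
- The top and wrist cameras differ by 1 to 3 mm in y on the case and mock-up. This is inside the tolerances.
- In the last top view the arm hid the small roll and part of the mock-up and sanding block.
    - The roll was last seen flat in the wrist picture taken after the mock-up was placed.
    - The mock-up's angle could not be read properly there. The wrist view gave −5.3°, against −5.2° for the case.
    - The sanding block's handle was cut off. It read 5 mm lower in y and sloped slightly, 0.028. The position in the table is from an earlier, full view.

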